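Snap the retaining ring into the stirrer spindle's groove

ROBOT

A 6-joint arm with a two-finger parallel gripper is mounted at the origin on a cart in front of the work surface, level with it; the furniture and walls round the work are solid. World frame = base frame: x ahead of the robot, y to its left, z up, the work surface at z = 0. Lengths are in m, angles in rad, forces in N, time in s.
With the tool pointing down it reaches from about 0.25 to 0.725 m from the base axis. Payload 4 kg.
Tool frame: the origin (TCP) lies on the centre line of the jaws, within the pads' length; the fingertips stand 17 mm ahead of it and the grasp point (between the pads) lies 2 mm behind it; z points along the fingers, y is the line along which they close (so a half turn about z gives the same grasp; the last joint's range is limited). The gripper opens to 85 mm and grips with 20 to 120 N. Pads are 22 mm wide; open, the fingers measure 114 mm over their backs; the gripper's body (76 mm by 85 mm) begins 54 mm behind the grasp point. The pads swing forward as they close: fully open they stand 13 mm farther back than shut.
Start: joints at [1.216, 0.241, 0.005, 1.335, 0, 1.571], TCP at [0.174, 0.469, 0.248] pointing down, gripper open.
Joint ranges: [-2.72, 2.72], [-1.05, 1.87], [-1.09, 1.28], [-1.99, 2.15], [-1.42, 1.44], [-3.14, 3.14]. Speed limits (rad/s): [2.79, 2.79, 3.14, 3.14, 3.14, 3.14].

INTERFACE

Orientations are given as a unit quaternion [x, y, z, w].
In Python, from workcell import get_obs, imaging, order gives the robot as it stands.
- The arm moves only by the tool apply_moves, never from a script. Its argument "targets" is a list that holds one entry, the list of rows, each a list of 5 numbers: the shift along the world's x, y, z in units of 40 mm (1.0 is 40 mm), then the turn about the world's z in degrees, then the gripper command: -1 is shut, 1 is fully open, values between are in proportion. In form: [[[dx, dy, dz, turn, fingers], ...]]. A call has 1 to 8 rows; each row shifts and turns the commanded pose from where the row before left it; what a row does not reach is not made up. A row lasts 1/12 s, in which the tool goes at most 41.7 mm and 7.16 degrees, less where a joint would pass 70% of its speed; a pose out of reach is approached as far as the arm can. A call is refused whole if a number of a shift passes 1 or a number of a turn 7.16, either way. A call with a gripper value outside its range is refused whole. The fingers move at their own pace and stop on an object; the grip force is fixed at half the most. Time passes only in rows, so rows that do not move let the fingers close. It gives the time, the measured TCP pose, the force, the opening and the grip force at its end, in the units of the state.
- get_obs(): the state, without advancing time (a new reading comes with each control period).
- imaging.camera(name): name is "scene" or "top"; returns (picture, depth): 400x640x3 uint8, blue, green, red; 400x640 float32, m along the optical axis (not along the pixel's ray), 0 where there is no reading.
- imaging.get_calibration(name): a dict with "camera_matrix" (3x3 intrinsics, pixels), "eye" and "rotation" of the camera in the world. Camera axes: x right, y down, z forward; pixel columns grow to the right and rows downward; lengths in m; the calibration is good to about 2 mm. A picture is of the moment at which its call begins. get_calibration takes no time and is no camera call.
- order.job_done(): hands the job in; it is judged then, once.
The state is a dict: "clock": time; "joint_pos": joint angles; "joint_vel": joint speeds; "tau": joint torques, N m; "eef_pos": TCP position; "tool_rot": TCP orientation; "ft_force": force on the tool from outside, world axes, zero at the start; "ft_torque": the same for the moment, N m; "grip_width": finger opening in m; "grasp_force": force on a finger pad.
Only numpy, scipy, OpenCV 4.12 (cv2) and the standard library are available. Lean on these libraries where they do the work, as an engineer would, in place of code of your own. Each camera call takes 0.05 s, during which the arm holds its last target. There are 200 camera calls.

TASK

Take the steel snap ring by its two upright eyes and squeeze them together, so that the ring spreads without being overstretched. Lower it, spread, over the nose of the stirrer spindle, press the spring-loaded collar gently down with it as far as the collar goes, and let go there so that the ring contracts fully into the groove, lies level and holds the collar down by itself. Do not force the ring over the spindle, and leave the beaker, tape, chuck key, stopper and the bearing block where they are.

Things in the scene. Friction and masses are not known exactly. Their poses are not given: they have to be found in the camera images.
- snap_ring: Loose snap ring of 6 mm steel wire, 80 g, lying flat, eyes up. Origin: centre of the opening (inner radius 11 mm at rest), at the underside; z up, +x towards the eyes, y across them. Two spring arms run from a hinge stud round the opening, cross in front at x = 20 to 26 mm (up to 13 mm high) and end in an eye on the other side. At rest 64 mm wide over the eyes.
- ring_stud (a point): Top of the round hinge stud, 11 mm wide, 7 mm high, at x = -26 mm in the ring's frame, farthest from the eyes. The ring opens symmetrically about the line from here through the ring's origin. To grasp: close along the ring's y, on the outer faces of both eyes.
- eye_a (a point): Middle, 22 mm above the ring's underside, of the eye on the ring's -y side: an upright flat tab 16 mm long, 4 mm thick, round top with a hole at 39 mm. A foot 5 mm high sticks out 10 mm at the bottom of its outer side; fingertips may bear on it. At rest at x = 30, y = -28 mm, face splayed 0.30 rad; squeezed to 0.30 rad: x = 36, y = -10 mm, outer faces parallel, 24 mm apart.
- eye_b (a point): The same for the eye on the ring's +y side (mirror image).
- ring_arm_a (a joint): Spread of each arm, rad, both alike: 0 at rest, grows as the eyes are squeezed (4 mm in all over the eyes = 0.03 rad). Push on an eye: 5 N at 0, 12 N at 0.30, 15 N at 0.42. It passes over the spindle from 0.24 on; at 0.30 to 0.36 it has 2 mm or more to spare all round; past 0.42 (10 mm over the eyes) it is overstretched. In the groove 0.05; caught on the full diameter 0.15 or more.
- bearing_block: Fixed aluminium block, plate 96 x 96 x 14 mm; origin at the centre of its underside, z up along the steel spindle at its centre. Spindle 31 mm in diameter with a cone nose 8 mm high (18 mm at the top); the groove, 23 mm in diameter and 10.5 mm high, begins 10 mm below the foot of the cone. Its height is shimmed, differs from job to job and must be felt: nose top 84 to 99 mm above the underside.
- boss_top (a point): On the spindle axis, 32 mm above the block's underside. Above it the sprung dark collar, 49 mm wide, slides on the spindle; free, its top is level with the groove's upper edge (66 to 81 mm above the underside). It goes 9.5 mm down to a slightly yielding stop (10 N per mm), spring 3 N at first, 6.5 N at the stop; there a ring lying on it fits the groove, with 3 mm to spare in height.
- beaker: Glass beaker, 56 mm wide, 71 mm high, bystander; origin under its centre.
- tape: Roll of tape lying flat, 98 mm wide, 25 mm high, bystander; origin under its centre.
- key: Drill chuck key lying flat, 80 mm, bystander; origin under its centre.
- bung: Tapered stopper, 24 mm wide, 22 mm high, bystander; origin under its centre.

How it is judged:
On the way, in this order (a step that is already met when the one before it is completed fails the run):
1. the ring is lifted clear of the worktop, spread by the fingers on its eyes (0.22 rad or more) (value of joint ring_arm_a above 0.22 rad and height (world z) of snap_ring above 0.05 m and contact force between the fingers and snap_ring above 3 N), for 0.2 s.
2. the ring, still spread (0.22 rad or more), is lowered round the spindle (value of joint ring_arm_a above 0.22 rad and horizontal distance between snap_ring and bearing_block below 0.008 m and z of snap_ring in the frame of bearing_block below 0.083 m), for 0.1 s.
At the end, for the whole second after the job is handed in: The ring has contracted into the groove: spread below 0.1 rad, centred on the spindle within 6 mm, its underside 54 to 77 mm above the block's underside, level within 0.12 rad, at rest and pressed by the collar (value of joint ring_arm_a below 0.1 rad and horizontal distance between snap_ring and bearing_block below 0.006 m and z of snap_ring in the frame of bearing_block between 0.054 and 0.077 m and angle between snap_ring's own z axis and vertical below 0.12 rad and contact force between snap_ring and bearing_block above 1 N and linear speed of snap_ring below 0.02 m/s); the robot touches nothing.
It fails at once if the ring is overstretched (beyond 0.42 rad) (value of joint ring_arm_a above 0.42 rad).
It fails at once if the spread ring is pressed on the collar or spindle with more than 18 N (value of joint ring_arm_a above 0.22 rad and contact force between snap_ring and bearing_block above 18 N).
It fails at once if a bystander is moved by more than 30 mm (distance of any of beaker, tape, key, bung from where it was at the start of the episode above 0.03 m).
It also fails if it takes over 64 s, if anything falls off the work surface, if the arm or the gripper's body presses on something with over 40 N, if the wrist force passes 120 N, or if a joint passes its speed limit or range.

## Working session

There is one attempt and no reset: what is moved stays moved. The work goes in short steps, Python scripts to look and compute and a tool call to move; the robot and the scene stay as the last step left them, time stands still between calls to the robot, and variables do not carry over. Pictures are saved under pics/ and viewed, at most 10 in all, crops included, and the job is handed in when it is done.

Besides the shell and the picture viewer there is one more tool, called by a JSON object that holds its "fn" and its "kwargs", one argument or row to a line. apply_moves: Moves the arm, as the interface text tells. Its arguments: {"type":"object","properties":{"targets":{"type":"array","items":{"type":"array","items":{"type":"array","items":{"type":"number"}}}}},"required":["targets"]}

```bash
mkdir -p pics
python3 - <<'E'
from workcell import get_obs, imaging
import cv2,numpy as np
for n in ("scene","top"):
    p,d=imaging.camera(n); cv2.imwrite(f"pics/{n}0.png",p); np.save(f"{n}0.npy",d)
    c=imaging.get_calibration(n); print(n,c)
print(get_obs())
E
```

```text
scene {'camera_matrix': array([[367.29184534,   0.        , 319.5074186 ],
       [  0.        , 367.29184534, 196.95387964],
       [  0.        ,   0.        ,   1.        ]]), 'eye': array([ 0.01543007, -0.82442746,  0.60743843]), 'rotation': array([ 0.83959801, -0.21450324,  0.12382754, -0.4834566 ])}
top {'camera_matrix': array([[515.18846394,   0.        , 326.5470301 ],
       [  0.        , 515.18846394, 204.90011223],
       [  0.        ,   0.        ,   1.        ]]), 'eye': array([ 0.20760385, -0.01942376,  1.84344379]), 'rotation': array([-0.69611064,  0.71392478, -0.05708488,  0.04982663])}
{'clock': 0.1, 'joint_pos': array([1.21596953e+00, 2.41318045e-01, 3.89706901e-03, 1.33519129e+00,
       1.40175172e-05, 1.57081025e+00]), 'joint_vel': array([-0.00020998, -0.00084639,  0.0015678 ,  0.00010589, -0.00018265,
        0.00066923]), 'tau': array([ 8.14573752e-06, -3.73137474e+01,  2.53010416e+01,  1.08487453e-02,
        8.10980680e-06, -3.77627018e-06]), 'eef_pos': array([0.17353216, 0.46837417, 0.24752627]), 'tool_rot': array([ 1.76490955e-01,  9.84301843e-01, -8.92480289e-04, -1.67134505e-04]), 'ft_force': array([-0.10354286,  0.41259652, -0.71856375]), 'ft_torque': array([-0.05009719,  0.03659919,  0.02265003]), 'grasp_force': 0.0, 'grip_width': 0.08517481391553905}
```

View pics/scene0.png

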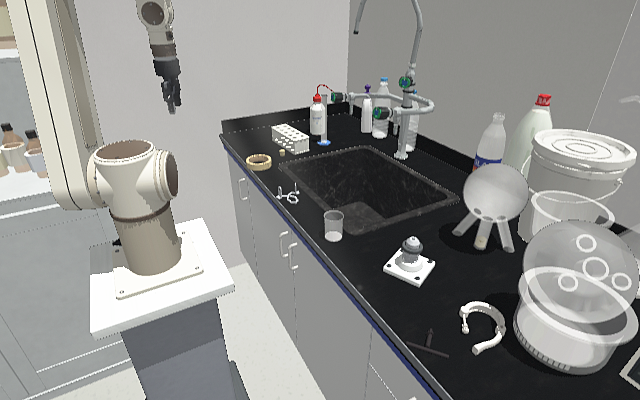

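View pics/top0.png

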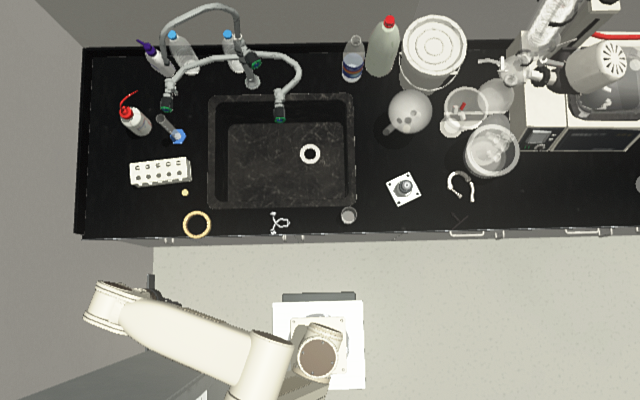

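The top view shows the ring at about (280,222), the block at (404,188), beaker (349,215), tape (197,224), bung (185,192) and key (460,220). I'll enlarge the ring and the block.

```bash
cat > h.py <<'E'
from workcell import get_obs, imaging
import cv2,numpy as np
from scipy.spatial.transform import Rotation as R
def cal(n):
    c=imaging.get_calibration(n); q=c['rotation']
    return c['camera_matrix'],np.array(c['eye']),(R.from_quat(q).as_matrix() if np.size(q)==4 else np.array(q))
def ray(n,u,v,z):
    K,e,M=cal(n); d=M@np.linalg.solve(K,[u,v,1.]); return e+d*(z-e[2])/d[2]
def pt(n,d,u,v):
    K,e,M=cal(n); return e+M@np.linalg.solve(K,[u,v,1.])*d[int(v),int(u)]
def proj(n,P):
    K,e,M=cal(n); q=K@(M.T@(np.asarray(P)-e)); return q[:2]/q[2]
E
python3 - <<'E'
from h import *
t=cv2.imread('pics/top0.png'); s=cv2.imread('pics/scene0.png')
f=lambda im,x,y,w,h,k:cv2.resize(im[y:y+h,x:x+w],None,fx=k,fy=k,interpolation=cv2.INTER_CUBIC)
a=np.hstack([f(t,262,205,40,30,10),f(t,384,170,40,30,10)]); b=np.hstack([f(s,270,175,40,30,10),f(s,380,230,60,45,6.6666)[:300]])
cv2.imwrite('pics/crop0.png',np.vstack([a,b]))
d=np.load('top0.npy')
for u,v in [(280,222),(404,188),(349,215),(390,200),(300,215)]: print(u,v,pt('top',d,u,v),ray('top',u,v,0))
E
```

```text
280 222 [ 0.43088094  0.12734649 -0.00412386] [0.43038258 0.12701889 0.        ]
404 188 [ 0.52897786 -0.3122308   0.08123755] [ 0.54379317 -0.32572918  0.        ]
349 215 [ 0.44989299 -0.12226221 -0.0020897 ] [ 0.44961865 -0.12214576  0.        ]
390 200 [ 0.50095271 -0.27285535 -0.00096406] [ 0.50079938 -0.27272288  0.        ]
300 215 [ 0.4547571   0.05486014 -0.00564534] [0.45400253 0.05463335 0.        ]
```

View pics/crop0.png

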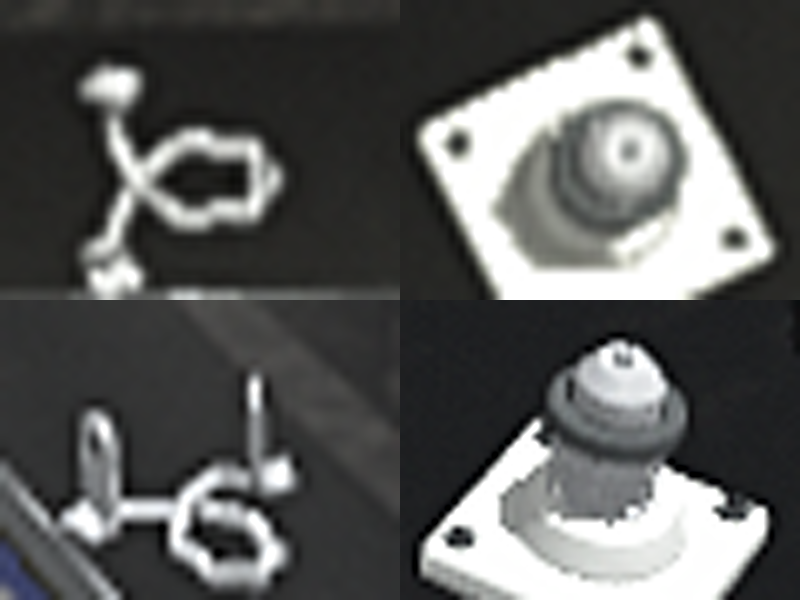

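The crop shows, in top pixels, the stud at about (288.8,222.4), the crossing at (274.8,222.8), the eyes at (272.7,213) and (272.7,230.7) and the nose hole at (406.4,184.5). The plate corners are at (385.3,183.2) and (421.3,194.3).

Run:
```python
from h import *
np.set_printoptions(precision=4,suppress=True)
d=np.load('top0.npy')
s=ray('top',288.8,222.4,.007); x=ray('top',274.8,222.8,.01)
print('stud',s,'cross',x,'dist',np.linalg.norm((x-s)[:2]),'yaw x',np.degrees(np.arctan2(*(x-s)[1::-1])))
ea=ray('top',272.7,213,.02);eb=ray('top',272.7,230.7,.02); print('eyes',ea,eb,(ea+eb)/2,'yaw',np.degrees(np.arctan2(*(ea-eb)[1::-1])),np.linalg.norm(ea-eb))
print('plate',(ray('top',385.3,183.2,.014)+ray('top',421.3,194.3,.014))/2, 'nose', [ray('top',406.4,184.5,z) for z in(.084,.091,.099)])
# bright-pixel centroid check of ring & nose depth
ds=np.load('scene0.npy')
print('nose scene depth',[pt('scene',ds,u,v) for u,v in((412,237),(413,238),(414,239))]); print('nose top depth',[pt('top',d,u,v) for u,v in((406,184),(407,185),(406,185))])
print('collar', [pt('top',d,u,v) for u,v in((400,187),(412,186),(404,191))])
# scene: nose hole px
u,v=380+(622-400)/6.6667-.5,230+(358-300)/6.6667-.5
print(u,v,[ray('scene',u,v,z) for z in(.084,.091,.099)])
# ring eyes scene: left eye hole (98,430), right eye top (255,380), stud approx
for n,(cx,cy),z in(('Lfoot',(98,520),.003),('Lhole',(98,430),.039),('Rtop',(255,378),.044),('Rbase',(258,470),.003)):
    print(n,ray('scene',270+cx/10-.5,175+(cy-300)/10-.5,z))
```

```text
stud [0.4273 0.095  0.007 ] cross [0.4268 0.1448 0.01  ] dist 0.049886714180242465 yaw x 90.633929080656
eyes [0.4609 0.1511 0.02  ] [0.3975 0.1517 0.02  ] [0.4292 0.1514 0.02  ] yaw -0.5811203682850274 0.06342124890038625
plate [ 0.5386 -0.3206  0.014 ] nose [array([ 0.5406, -0.3207,  0.084 ]), array([ 0.5393, -0.3195,  0.091 ]), array([ 0.5378, -0.3182,  0.099 ])]
nose scene depth [array([ 0.5443, -0.3131,  0.0907]), array([ 0.5425, -0.3185,  0.0919]), array([ 0.5413, -0.3232,  0.0925])]
nose top depth [array([ 0.5418, -0.3189,  0.0873]), array([ 0.5385, -0.3224,  0.0858]), array([ 0.5382, -0.3186,  0.0879])]
collar [array([ 0.536 , -0.3011,  0.0644]), array([ 0.5368, -0.3419,  0.0735]), array([ 0.521 , -0.3142,  0.0662])]
412.7998335008325 238.1999565002175 [array([ 0.5496, -0.3111,  0.084 ]), array([ 0.5425, -0.3179,  0.091 ]), array([ 0.5343, -0.3258,  0.099 ])]
Lfoot [0.4011 0.1552 0.003 ]
Lhole [0.4012 0.1504 0.039 ]
Rtop [0.4571 0.15   0.044 ]
Rbase [0.4617 0.1604 0.003 ]
```

{"fn": "apply_moves", "kwargs": {
  "targets": [
    [[0.5, -0.65, 0, -7, 1], [0.55, -0.65, 0, -7, 1], [0.55, -0.65, 0, -7, 1], [0.55, -0.65, 0, -7, 1], [0.55, -0.65, 0, -7, 1], [0.55, -0.65, 0, -7, 1], [0.55, -0.65, 0, -7, 1], [0.55, -0.65, 0, -7, 1]]
  ]
}}

```text
clock: 0.77
eef_pos: [0.3482, 0.2593, 0.248]
tool_rot: [0.62, 0.784, -0.0, -0.0]
ft_force: [0.7, 1.0, 0.3]
grip_width: 0.0855
grasp_force: 0.0
```

{"fn": "apply_moves", "kwargs": {
  "targets": [
    [[0.5, -0.65, 0, -7, 1], [0.5, -0.65, 0, -6.66, 1], [0.5, -0.65, -0.3, 0, 1], [0.5, -0.6, -0.3, 0, 1], [0, 0, -0.8, 0, 1], [0, 0, -0.8, 0, 1], [0, 0, 0, 0, 1], [0, 0, 0, 0, 1]]
  ]
}}

```text
clock: 1.43
eef_pos: [0.426, 0.1581, 0.1589]
tool_rot: [0.707, 0.707, -0.002, -0.001]
ft_force: [0.5, 0.1, 0.5]
grip_width: 0.0856
grasp_force: 0.0
```

{"fn": "apply_moves", "kwargs": {
  "targets": [
    [[0.07, -0.08, -0.5, 0, 1], [0, 0, -0.8, 0, 1], [0, 0, -0.7, 0, 1], [0, 0, 0, 0, 1], [0, 0, 0, 0, 1], [0, 0, 0, 0, 1]]
  ]
}}

```text
clock: 1.93
eef_pos: [0.4322, 0.1566, 0.0827]
tool_rot: [0.707, 0.707, 0.002, 0.001]
ft_force: [0.4, -0.6, 0.8]
grip_width: 0.0853
grasp_force: 0.0
```

Run:
```python
from h import *
p,d=imaging.camera('scene'); t,_=imaging.camera('top')
f=lambda im,x,y,w,h,k:cv2.resize(im[y:y+h,x:x+w],None,fx=k,fy=k,interpolation=cv2.INTER_CUBIC)
cv2.imwrite('pics/c1.png',np.hstack([f(p,265,160,40,50,10),f(t,260,195,40,50,10)]));print(get_obs()['eef_pos'])
```

```text
[0.43247541 0.15663388 0.08284784]
```

View pics/c1.png

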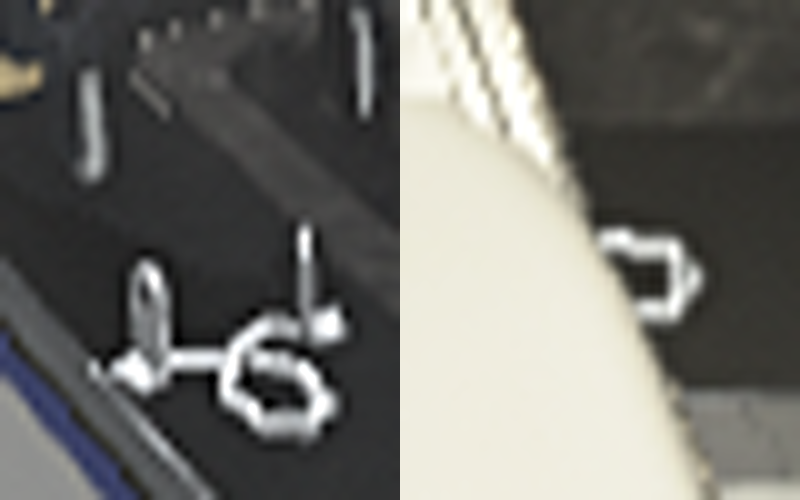

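In the scene crop, the pad tips hang at about (273.7,177.5) and (301.2,170.7), above and outside the eyes.

Run:
```python
from h import *
np.set_printoptions(precision=4,suppress=True)
for z in (.079,.067):
  a=ray('scene',273.7,177.5,z);b=ray('scene',301.2,170.7,z);print(z,a,b,(a+b)/2)
for n,(cx,cy),z in(('Lhole',(150,290),.039),('Rtop',(305,228),.046)):
    print(n,ray('scene',265+cx/10-.5,160+cy/10-.5,z))
```

```text
0.079 [0.3846 0.1509 0.079 ] [0.4823 0.1531 0.079 ] [0.4335 0.152  0.079 ]
0.067 [0.393  0.1731 0.067 ] [0.4929 0.1753 0.067 ] [0.4429 0.1742 0.067 ]
Lhole [0.3991 0.1439 0.039 ]
Rtop [0.4555 0.1465 0.046 ]
```

{"fn": "apply_moves", "kwargs": {
  "targets": [
    [[-0.08, -0.06, -0.4, 0, 1], [0, 0, -0.5, 0, 1], [0, 0, -0.45, 0, 1], [0, 0, 0, 0, 1], [0, 0, 0, 0, 1], [0, 0, 0, 0, 0.65], [0, 0, 0, 0, 0.65], [0, 0, 0, 0, 0.65]]
  ]
}}

```text
clock: 2.7
eef_pos: [0.4285, 0.1537, 0.0276]
tool_rot: [0.707, 0.707, 0.001, 0.001]
ft_force: [-0.1, 0.3, 0.9]
grip_width: 0.0706
grasp_force: 0.0
```

{"fn": "apply_moves", "kwargs": {
  "targets": [
    [[0, 0, 0, 0, 0.5], [0, 0, 0, 0, 0.4], [0, 0, 0, 0, 0.3], [0, 0, 0, 0, 0.2], [0, 0, 0, 0, 0.1], [0, 0, 0, 0, 0.1], [0, 0, 0, 0, 0.1]]
  ]
}}

```text
clock: 3.28
eef_pos: [0.4302, 0.155, 0.0292]
tool_rot: [0.707, 0.707, 0.004, 0.001]
ft_force: [0.2, 1.7, 14.2]
grip_width: 0.0471
grasp_force: 11.3
```

{"fn": "apply_moves", "kwargs": {
  "targets": [
    [[0, 0, 0.1, 0, 0.1], [0, 0, 0, 0, 0.1], [0, 0, 0, 0, 0.1]]
  ]
}}

```text
clock: 3.53
eef_pos: [0.4272, 0.1532, 0.0304]
tool_rot: [0.707, 0.707, -0.0, 0.0]
ft_force: [0.7, 0.3, -0.1]
grip_width: 0.0471
grasp_force: 7.3
```

{"fn": "apply_moves", "kwargs": {
  "targets": [
    [[0, 0, 0.05, 0, 0], [0, 0, 0.05, 0, -0.1], [0, 0, 0, 0, -0.2], [0, 0, 0, 0, -0.2], [0, 0, 0, 0, -0.2]]
  ]
}}

```text
clock: 3.95
eef_pos: [0.4272, 0.1532, 0.0341]
tool_rot: [0.707, 0.707, -0.0, -0.0]
ft_force: [-1.0, 0.3, -0.9]
grip_width: 0.0344
grasp_force: 9.3
```

{"fn": "apply_moves", "kwargs": {
  "targets": [
    [[0, 0, 0, 0, -0.3], [0, 0, 0, 0, -0.38], [0, 0, 0, 0, -0.44], [0, 0, 0, 0, -0.49], [0, 0, 0, 0, -0.49], [0, 0, 0, 0, -0.49]]
  ]
}}

```text
clock: 4.45
eef_pos: [0.4273, 0.1533, 0.0343]
tool_rot: [0.707, 0.707, -0.0, -0.0]
ft_force: [0.4, 0.3, -0.7]
grip_width: 0.0223
grasp_force: 12.8
```

{"fn": "apply_moves", "kwargs": {
  "targets": [
    [[0, 0, -0.05, 0, -0.49], [0, 0, 0, 0, -0.49], [0, 0, 0, 0, -0.49]]
  ]
}}

```text
clock: 4.7
eef_pos: [0.4275, 0.1533, 0.0323]
tool_rot: [0.707, 0.707, 0.0, 0.0]
ft_force: [0.3, -0.7, -0.6]
grip_width: 0.0219
grasp_force: 12.9
```

{"fn": "apply_moves", "kwargs": {
  "targets": [
    [[0, 0, -0.07, 0, -0.49], [0, 0, 0, 0, -0.49], [0, 0, 0, 0, -0.49]]
  ]
}}

```text
clock: 4.95
eef_pos: [0.4279, 0.1537, 0.0304]
tool_rot: [0.707, 0.707, 0.001, 0.0]
ft_force: [-0.1, -0.2, 6.6]
grip_width: 0.0219
grasp_force: 11.5
```

{"fn": "apply_moves", "kwargs": {
  "targets": [
    [[0, 0, -0.05, 0, -0.49], [0, 0, 0, 0, -0.49], [0, 0, 0, 0, -0.49]]
  ]
}}

```text
clock: 5.2
eef_pos: [0.428, 0.1539, 0.029]
tool_rot: [0.707, 0.707, 0.001, 0.0]
ft_force: [-2.0, 0.1, 11.1]
grip_width: 0.0218
grasp_force: 11.8
```

{"fn": "apply_moves", "kwargs": {
  "targets": [
    [[0, 0, -0.08, 0, -0.49], [0, 0, 0, 0, -0.49], [0, 0, 0, 0, -0.49]]
  ]
}}

```text
clock: 5.45
eef_pos: [0.428, 0.154, 0.0259]
tool_rot: [0.707, 0.707, 0.001, 0.0]
ft_force: [-2.9, 1.3, 12.8]
grip_width: 0.0219
grasp_force: 12.4
```

{"fn": "apply_moves", "kwargs": {
  "targets": [
    [[0, 0, -0.06, 0, -0.49], [0, 0, 0, 0, -0.49], [0, 0, 0, 0, -0.49]]
  ]
}}

```text
clock: 5.7
eef_pos: [0.4281, 0.1541, 0.0237]
tool_rot: [0.707, 0.707, 0.001, 0.0]
ft_force: [-4.0, 0.1, 14.0]
grip_width: 0.0221
grasp_force: 13.0
```

{"fn": "apply_moves", "kwargs": {
  "targets": [
    [[0, 0, -0.05, 0, -0.49], [0, 0, 0, 0, -0.49], [0, 0, 0, 0, -0.49]]
  ]
}}

```text
clock: 5.95
eef_pos: [0.4281, 0.1542, 0.0221]
tool_rot: [0.707, 0.707, 0.002, -0.0]
ft_force: [-3.6, -0.0, 18.2]
grip_width: 0.0224
grasp_force: 19.2
```

{"fn": "apply_moves", "kwargs": {
  "targets": [
    [[0, 0, -0.03, 0, -0.49], [0, 0, 0, 0, -0.49], [0, 0, 0, 0, -0.49]]
  ]
}}

```text
clock: 6.2
eef_pos: [0.4281, 0.1542, 0.022]
tool_rot: [0.707, 0.707, 0.002, 0.0]
ft_force: [-8.0, -1.0, 29.2]
grip_width: 0.0222
grasp_force: 23.9
```

{"fn": "apply_moves", "kwargs": {
  "targets": [
    [[0, 0, 0.1, 0, -0.49], [0, 0, 0.3, 0, -0.49], [0, 0, 0.5, 0, -0.5], [0, 0, 0.7, 0, -0.52], [0, 0, 0.8, 0, -0.52], [0, 0, 0.8, 0, -0.52], [0, 0, 0.6, 0, -0.52], [0, 0, 0.3, 0, -0.52]]
  ]
}}

```text
clock: 6.87
eef_pos: [0.4287, 0.1537, 0.1861]
tool_rot: [0.707, 0.707, 0.002, 0.001]
ft_force: [-0.0, 0.8, -1.0]
grip_width: 0.0208
grasp_force: 18.1
```

{"fn": "apply_moves", "kwargs": {
  "targets": [
    [[0, 0, 0, 0, -0.52], [0, 0, 0, 0, -0.52], [0, 0, 0, 0, -0.52]]
  ]
}}

```text
clock: 7.12
eef_pos: [0.4264, 0.1529, 0.1813]
tool_rot: [0.707, 0.707, -0.001, -0.001]
ft_force: [0.6, -0.1, -2.6]
grip_width: 0.021
grasp_force: 18.1
```

{"fn": "apply_moves", "kwargs": {
  "targets": [
    [[0.1, -0.3, 0, 0, -0.52], [0.2, -0.6, 0, 0, -0.52], [0.2, -0.8, 0, 0, -0.52], [0.2, -0.8, 0, 0, -0.52], [0.2, -0.8, 0, 0, -0.52], [0.2, -0.8, 0, 0, -0.52], [0.2, -0.8, 0, 0, -0.52], [0.2, -0.8, 0, 0, -0.52]]
  ]
}}

```text
clock: 7.78
eef_pos: [0.4862, -0.0761, 0.1806]
tool_rot: [0.707, 0.707, -0.001, -0.002]
ft_force: [0.8, 1.1, -0.5]
grip_width: 0.021
grasp_force: 18.1
```

{"fn": "apply_moves", "kwargs": {
  "targets": [
    [[0.2, -0.8, 0, 0, -0.52], [0.2, -0.8, 0, 0, -0.52], [0.2, -0.8, 0, 0, -0.52], [0.2, -0.8, 0, 0, -0.52], [0.2, -0.8, 0, 0, -0.52], [0.2, -0.6, 0, 0, -0.52], [0.2, -0.4, 0, 0, -0.52], [0.1, -0.2, 0, 0, -0.52]]
  ]
}}

```text
clock: 8.45
eef_pos: [0.5467, -0.2848, 0.1797]
tool_rot: [0.708, 0.706, -0.001, -0.002]
ft_force: [-0.5, 0.1, -1.1]
grip_width: 0.0208
grasp_force: 18.1
```

{"fn": "apply_moves", "kwargs": {
  "targets": [
    [[0, 0, 0, 0, -0.52], [0, 0, 0, 0, -0.52], [0, 0, 0, 0, -0.52], [0, 0, 0, 0, -0.52]]
  ]
}}

```text
clock: 8.78
eef_pos: [0.5469, -0.2813, 0.1825]
tool_rot: [0.707, 0.708, -0.0, -0.001]
ft_force: [0.0, 0.0, -0.5]
grip_width: 0.0208
grasp_force: 18.1
```

Run:
```python
from h import *
p,d=imaging.camera('scene'); t,e=imaging.camera('top'); np.save('s2.npy',d);np.save('t2.npy',e);cv2.imwrite('pics/s2.png',p);cv2.imwrite('pics/t2.png',t)
f=lambda im,x,y,w,h,k:cv2.resize(im[y:y+h,x:x+w],None,fx=k,fy=k,interpolation=cv2.INTER_CUBIC)
cv2.imwrite('pics/c2.png',np.hstack([f(p,382,190,50,75,8),f(t,384,150,50,75,8)]));print(get_obs()['eef_pos'])
print(proj('scene',[.54,-.32,.16]),proj('top',[.54,-.32,.16]))
```

```text
[ 0.54719089 -0.28157879  0.18296017]
[416.49604314 214.16257518] [409.87167999 180.36382377]
```

View pics/c2.png

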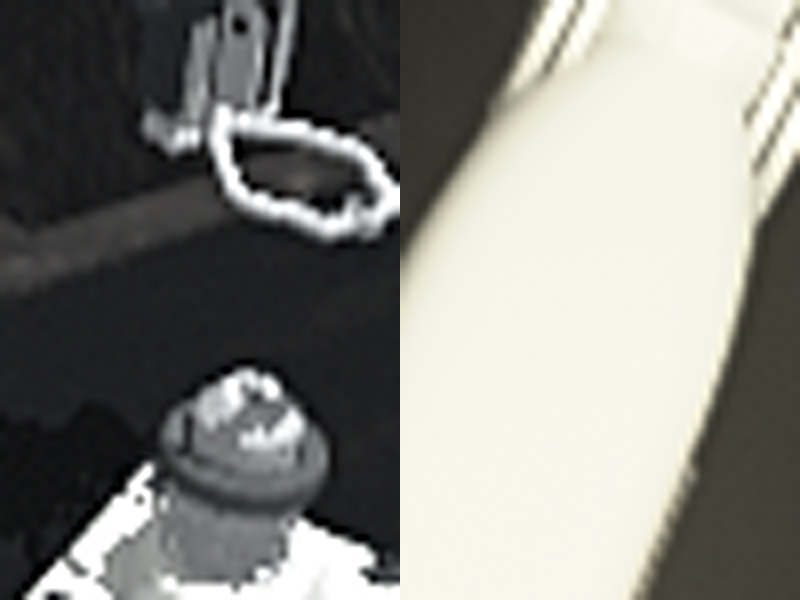

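In the scene crop the spread ring hangs level above the spindle, with its opening centred near (419,212). The top view is blocked by the arm. I'll get the ring's geometry from the depth image.

Run:
```python
from h import *
np.set_printoptions(precision=4,suppress=True)
d=np.load('s2.npy');p=cv2.imread('pics/s2.png')
K,e,M=cal('scene')
v,u=np.mgrid[195:270,385:445]
P=e+(np.stack([(u-K[0,2])/K[0,0],(v-K[1,2])/K[1,1],np.ones_like(u)],-1)*d[195:270,385:445,None])@M.T
m=(P[...,2]>.15)&(P[...,2]<.18)&(abs(P[...,0]-.547)<.04)&(P[...,1]<-.29)&(P[...,1]>-.37)
Q=P[m];print(len(Q),Q.min(0),Q.max(0))
A=np.c_[Q[:,:2],np.ones(len(Q))];print('plane',np.linalg.lstsq(A,Q[:,2],rcond=None)[0])
for y in np.arange(-.37,-.29,.006):
    s=Q[(Q[:,1]>=y)&(Q[:,1]<y+.006)]
    if len(s): print('%.3f'%y,len(s),s.min(0),s.max(0))
# image crop with overlay
f=cv2.resize(p[190:265,390:450],None,fx=8,fy=8,interpolation=cv2.INTER_CUBIC)
o=np.array([.5472,-.2816-.036,.163]); 
for dx,dy,c in [(0,0,(0,0,255)),(0,-.026,(0,255,0))]+[(15.5e-3*np.cos(a)*1.0,15.5e-3*np.sin(a),(255,0,0)) for a in np.arange(0,6.3,.4)]:
    q=proj('scene',o+[dx,dy,0]); cv2.circle(f,(int((q[0]-390+.5)*8),int((q[1]-190+.5)*8)),3,c,-1)
cv2.imwrite('pics/c3.png',f)
```

```text
183 [ 0.5219 -0.3506  0.162 ] [ 0.572  -0.29    0.1798]
plane [-0.0292  0.0806  0.2103]
-0.352 17 [ 0.5335 -0.3506  0.1636] [ 0.5536 -0.3462  0.1712]
-0.346 26 [ 0.5298 -0.3459  0.162 ] [ 0.5615 -0.3406  0.1709]
-0.340 12 [ 0.5293 -0.3397  0.1641] [ 0.5613 -0.3343  0.1699]
-0.334 17 [ 0.5238 -0.334   0.1645] [ 0.5672 -0.3286  0.169 ]
-0.328 10 [ 0.5223 -0.3269  0.1629] [ 0.567  -0.3221  0.1692]
-0.322 14 [ 0.5219 -0.3212  0.1631] [ 0.572  -0.3161  0.1687]
-0.316 15 [ 0.5244 -0.3148  0.1642] [ 0.5685 -0.3104  0.1703]
-0.310 11 [ 0.5272 -0.3093  0.1642] [ 0.5655 -0.3042  0.1734]
-0.304 18 [ 0.5283 -0.3039  0.1634] [ 0.5621 -0.2984  0.1747]
-0.298 19 [ 0.5305 -0.2969  0.1634] [ 0.5576 -0.2922  0.1792]
-0.292 24 [ 0.5291 -0.292   0.1638] [ 0.5635 -0.29    0.1798]
```

View pics/c3.png

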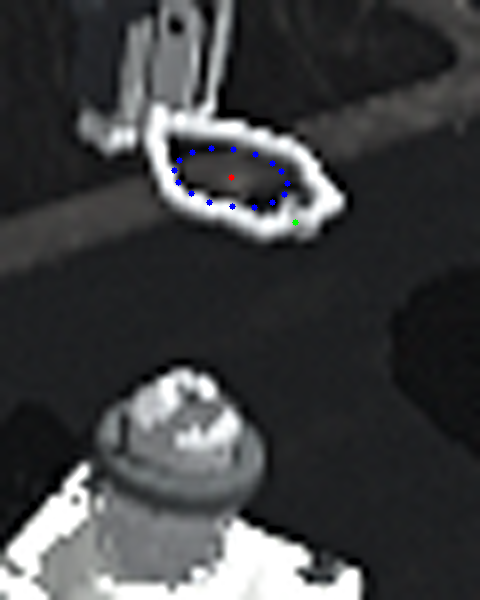

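The overlay matches the ring: model opening centre is at crop (232,177), and the ring looks level. Next I'll fit the spindle axis from the same camera's depth.

Run:
```python
from h import *
from scipy.optimize import least_squares
np.set_printoptions(precision=4,suppress=True)
def cloud(n,f):
    d=np.load(f);K,e,M=cal(n);v,u=np.mgrid[0:400,0:640]
    return e+(np.stack([(u-K[0,2])/K[0,0],(v-K[1,2])/K[1,1],np.ones_like(u)],-1)*d[...,None])@M.T
for n,f in(('scene','scene0.npy'),('scene','s2.npy'),('top','top0.npy')):
    P=cloud(n,f).reshape(-1,3)
    near=np.hypot(P[:,0]-.54,P[:,1]+.32)
    B=P[(near<.035)]
    print(f,'zmax',np.sort(B[B[:,2]<.12][:,2])[-6:])
    for lo,hi,r in((.035,.055,None),(.056,.072,.0245),(.077,.083,.0155)):
        Q=B[(B[:,2]>lo)&(B[:,2]<hi)]
        if len(Q)<5: continue
        g=least_squares(lambda q:np.hypot(Q[:,0]-q[0],Q[:,1]-q[1])-(r or q[2]),[.54,-.32,.02],loss='soft_l1',f_scale=.001)
        print(lo,len(Q),g.x if r is None else g.x[:2],np.sqrt(np.mean(g.fun**2)))
    F=P[(abs(P[:,2]-.014)<.005)&(near<.08)] if 0 else P[(P[:,2]>.008)&(P[:,2]<.022)&(np.hypot(P[:,0]-.54,P[:,1]+.32)<.075)]
    c,(w,h),a=cv2.minAreaRect((F[:,:2]*1000).astype(np.float32));print('plate',c,w,h,a,len(F))
```

```text
scene0.npy zmax [0.0932 0.0932 0.0932 0.0932 0.0934 0.0942]
0.035 119 [ 0.5439 -0.3175  0.0193] 0.0028089275876020054
0.056 78 [ 0.5428 -0.318 ] 0.004013826372265432
0.077 31 [ 0.5422 -0.319 ] 0.0007075370400183767
plate (540.7999877929688, -320.5601806640625) 98.3078842163086 96.39549255371094 24.917320251464844 729
s2.npy zmax [0.0931 0.0932 0.0933 0.0936 0.0937 0.0941]
0.035 118 [ 0.5437 -0.3183  0.0189] 0.0024074841805850305
0.056 72 [ 0.5428 -0.3176] 0.003937370486562785
0.077 33 [ 0.5419 -0.3193] 0.001188861817074775
plate (540.5951538085938, -320.4935607910156) 96.47981262207031 95.96086883544922 24.482593536376953 725
top0.npy zmax [0.0927 0.0929 0.0955 0.0959 0.0964 0.0973]
0.035 12 [ 0.549  -0.3282  0.0336] 0.0025059720011031093
0.056 48 [ 0.5443 -0.3207] 0.004581715582889988
0.077 22 [ 0.5413 -0.3199] 0.0037294532669385973
plate (541.0310668945312, -325.38592529296875) 141.8057403564453 121.39330291748047 10.393607139587402 421
```

{"fn": "apply_moves", "kwargs": {
  "targets": [
    [[-0.14, -0.02, -0.2, 0, -0.52], [0, 0, -0.4, 0, -0.52], [0, 0, -0.5, 0, -0.52], [0, 0, -0.3, 0, -0.52], [0, 0, 0, 0, -0.52], [0, 0, 0, 0, -0.52], [0, 0, 0, 0, -0.52]]
  ]
}}

```text
clock: 9.47
eef_pos: [0.5423, -0.2835, 0.1279]
tool_rot: [0.707, 0.707, 0.0, 0.001]
ft_force: [0.5, 0.5, -0.0]
grip_width: 0.0209
grasp_force: 18.1
```

Run:
```python
from h import *
p,d=imaging.camera('scene'); np.save('s3.npy',d);cv2.imwrite('pics/s3.png',p)
o=get_obs(); print(o['eef_pos'],o['ft_force'])
P=lambda z:np.array([.5415,-.3195,z])
f=cv2.resize(p[205:265,380:440],None,fx=10,fy=10,interpolation=cv2.INTER_CUBIC)
z0=o['eef_pos'][2]-.019
for a in np.arange(0,6.3,.4):
    q=proj('scene',P(z0)+[.0155*np.cos(a),.0155*np.sin(a),0]); cv2.circle(f,(int((q[0]-380+.5)*10),int((q[1]-205+.5)*10)),3,(255,0,0),-1)
cv2.imwrite('pics/c4.png',f)
```

```text
[ 0.54256819 -0.28369947  0.12822646] [-0.00103442 -0.12424282  0.13753884]
```

View pics/c4.png

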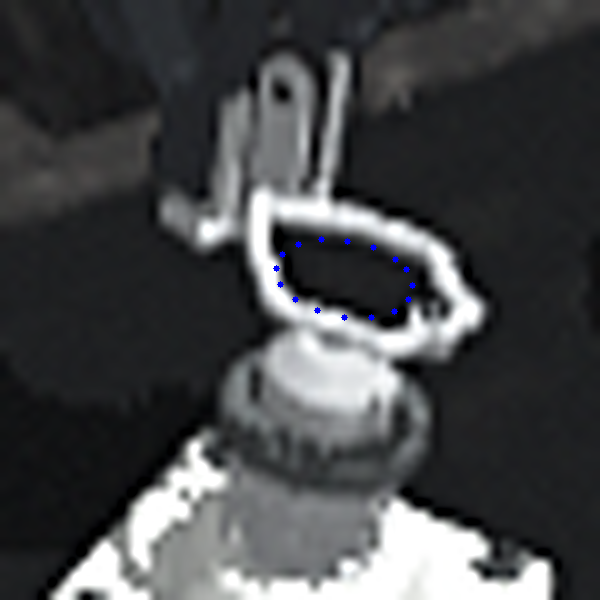

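The blue dots mark the spindle's diameter at ring height. They fall inside the opening, slightly low in the picture, so I'll check the offset numerically from the depth.

Run:
```python
from h import *
np.set_printoptions(precision=4,suppress=True)
d=np.load('s3.npy');K,e,M=cal('scene');v,u=np.mgrid[0:400,0:640]
P=(e+(np.stack([(u-K[0,2])/K[0,0],(v-K[1,2])/K[1,1],np.ones_like(u)],-1)*d[...,None])@M.T).reshape(-1,3)
m=(P[:,2]>.1)&(P[:,2]<.117)&(abs(P[:,0]-.5425)<.035)&(P[:,1]<-.292)&(P[:,1]>-.37)
Q=P[m];print(len(Q),Q.min(0),Q.max(0),np.percentile(Q[:,2],[5,25,50,75,95]))
for y in np.arange(-.36,-.29,.005):
    s=Q[(Q[:,1]>=y)&(Q[:,1]<y+.005)]
    if len(s):
        c=s[:,0].mean(); L=s[s[:,0]<.5425];Rr=s[s[:,0]>=.5425]
        print('%.4f'%y,len(s),'L',L[:,0].min().round(4) if len(L) else None,L[:,0].max().round(4) if len(L) else None,'R',Rr[:,0].min().round(4) if len(Rr) else None,Rr[:,0].max().round(4) if len(Rr) else None, 'z',L[:,2].mean().round(4) if len(L) else 0,Rr[:,2].mean().round(4) if len(Rr) else 0)
m=(P[:,2]>.074)&(P[:,2]<.1)&(np.hypot(P[:,0]-.5415,P[:,1]+.3195)<.02)
print('spindle',P[m].min(0),P[m].max(0))
```

```text
147 [ 0.5167 -0.3522  0.1079] [ 0.5662 -0.292   0.1167] [0.1093 0.1117 0.1131 0.1141 0.1161]
-0.3550 8 L 0.5375 0.5419 R 0.5426 0.5455 z 0.1134 0.1133
-0.3500 23 L 0.5271 0.5409 R 0.5428 0.557 z 0.1129 0.1138
-0.3450 13 L 0.5271 0.5391 R 0.5452 0.5591 z 0.1132 0.114
-0.3400 13 L 0.5234 0.5276 R 0.5559 0.5618 z 0.1117 0.1124
-0.3350 12 L 0.5192 0.5251 R 0.5562 0.5635 z 0.1122 0.113
-0.3300 12 L 0.517 0.5244 R 0.5601 0.5651 z 0.1124 0.1145
-0.3250 6 L 0.5167 0.5212 R 0.5605 0.5619 z 0.1136 0.1133
-0.3200 11 L 0.518 0.5246 R 0.5603 0.5662 z 0.112 0.1126
-0.3150 12 L 0.521 0.5264 R 0.5565 0.5628 z 0.1143 0.1127
-0.3100 8 L 0.5227 0.5264 R 0.5563 0.56 z 0.1162 0.1119
-0.3050 10 L None None R 0.5504 0.5577 z 0 0.1121
-0.3000 6 L None None R 0.5461 0.5512 z 0 0.1118
-0.2950 13 L 0.5214 0.542 R 0.5441 0.5548 z 0.1137 0.1121
spindle [ 0.5225 -0.3374  0.0741] [ 0.5581 -0.3054  0.0934]
```

{"fn": "apply_moves", "kwargs": {
  "targets": [
    [[0, 0.04, -0.15, 0, -0.52], [0, 0, -0.2, 0, -0.52], [0, 0, -0.1, 0, -0.52], [0, 0, -0.08, 0, -0.52], [0, 0, 0, 0, -0.52], [0, 0, 0, 0, -0.52]]
  ]
}}

```text
clock: 10.02
eef_pos: [0.5414, -0.2819, 0.105]
tool_rot: [0.707, 0.707, -0.0, -0.0]
ft_force: [-0.2, -0.7, -0.5]
grip_width: 0.0206
grasp_force: 18.1
```

{"fn": "apply_moves", "kwargs": {
  "targets": [
    [[0, 0, -0.04, 0, -0.52], [0, 0, -0.04, 0, -0.52], [0, 0, 0, 0, -0.52], [0, 0, 0, 0, -0.52]]
  ]
}}

```text
clock: 10.35
eef_pos: [0.5417, -0.282, 0.1023]
tool_rot: [0.707, 0.707, -0.0, -0.0]
ft_force: [-0.6, 0.2, -0.5]
grip_width: 0.0206
grasp_force: 18.1
```

{"fn": "apply_moves", "kwargs": {
  "targets": [
    [[0, 0, -0.04, 0, -0.52], [0, 0, -0.04, 0, -0.52], [0, 0, 0, 0, -0.52], [0, 0, 0, 0, -0.52]]
  ]
}}

```text
clock: 10.68
eef_pos: [0.5416, -0.2819, 0.0989]
tool_rot: [0.707, 0.707, -0.0, -0.0]
ft_force: [-0.2, -0.1, -0.8]
grip_width: 0.0208
grasp_force: 18.1
```

{"fn": "apply_moves", "kwargs": {
  "targets": [
    [[0, 0, -0.04, 0, -0.52], [0, 0, -0.03, 0, -0.52], [0, 0, 0, 0, -0.52], [0, 0, 0, 0, -0.52]]
  ]
}}

```text
clock: 11.02
eef_pos: [0.5416, -0.2819, 0.0961]
tool_rot: [0.707, 0.707, -0.0, -0.0]
ft_force: [-0.2, -0.0, -0.6]
grip_width: 0.0205
grasp_force: 18.1
```

{"fn": "apply_moves", "kwargs": {
  "targets": [
    [[0, 0, -0.04, 0, -0.52], [0, 0, -0.03, 0, -0.52], [0, 0, 0, 0, -0.52], [0, 0, 0, 0, -0.52]]
  ]
}}

```text
clock: 11.35
eef_pos: [0.5419, -0.282, 0.0939]
tool_rot: [0.707, 0.707, 0.0, 0.0]
ft_force: [-0.6, 0.0, 1.7]
grip_width: 0.0211
grasp_force: 18.8
```

{"fn": "apply_moves", "kwargs": {
  "targets": [
    [[0, 0, -0.04, 0, -0.52], [0, 0, -0.03, 0, -0.52], [0, 0, 0, 0, -0.52], [0, 0, 0, 0, -0.52]]
  ]
}}

```text
clock: 11.68
eef_pos: [0.5419, -0.2821, 0.0909]
tool_rot: [0.707, 0.707, 0.0, 0.0]
ft_force: [0.3, 1.2, 3.2]
grip_width: 0.0209
grasp_force: 18.9
```

{"fn": "apply_moves", "kwargs": {
  "targets": [
    [[0, 0, -0.04, 0, -0.52], [0, 0, -0.03, 0, -0.52], [0, 0, 0, 0, -0.52], [0, 0, 0, 0, -0.52]]
  ]
}}

```text
clock: 12.02
eef_pos: [0.5419, -0.282, 0.088]
tool_rot: [0.707, 0.707, 0.0, 0.0]
ft_force: [-0.6, 1.4, 3.9]
grip_width: 0.0204
grasp_force: 19.1
```

{"fn": "apply_moves", "kwargs": {
  "targets": [
    [[0, 0, -0.03, 0, -0.52], [0, 0, 0, 0, -0.52], [0, 0, 0, 0, -0.52]]
  ]
}}

```text
clock: 12.27
eef_pos: [0.5419, -0.282, 0.0869]
tool_rot: [0.707, 0.707, 0.0, 0.0]
ft_force: [1.2, 0.7, 5.0]
grip_width: 0.0213
grasp_force: 19.2
```

{"fn": "apply_moves", "kwargs": {
  "targets": [
    [[0, 0, -0.025, 0, -0.52], [0, 0, 0, 0, -0.52], [0, 0, 0, 0, -0.52]]
  ]
}}

```text
clock: 12.52
eef_pos: [0.5419, -0.282, 0.0858]
tool_rot: [0.707, 0.707, 0.0, 0.0]
ft_force: [0.5, 0.6, 4.7]
grip_width: 0.021
grasp_force: 19.3
```

{"fn": "apply_moves", "kwargs": {
  "targets": [
    [[0, 0, -0.02, 0, -0.52], [0, 0, 0, 0, -0.52], [0, 0, 0, 0, -0.52]]
  ]
}}

```text
clock: 12.77
eef_pos: [0.5419, -0.282, 0.0851]
tool_rot: [0.707, 0.707, 0.0, 0.0]
ft_force: [0.1, -0.2, 5.5]
grip_width: 0.0211
grasp_force: 19.3
```

{"fn": "apply_moves", "kwargs": {
  "targets": [
    [[0, 0, -0.02, 0, -0.52], [0, 0, 0, 0, -0.52], [0, 0, 0, 0, -0.52]]
  ]
}}

```text
clock: 13.02
eef_pos: [0.5419, -0.282, 0.0846]
tool_rot: [0.707, 0.707, 0.0, 0.0]
ft_force: [-0.4, 1.0, 5.5]
grip_width: 0.0206
grasp_force: 18.2
```

{"fn": "apply_moves", "kwargs": {
  "targets": [
    [[0, 0, -0.015, 0, -0.52], [0, 0, 0, 0, -0.52], [0, 0, 0, 0, -0.52]]
  ]
}}

```text
clock: 13.27
eef_pos: [0.5419, -0.282, 0.0845]
tool_rot: [0.707, 0.707, 0.0, 0.0]
ft_force: [-0.2, 1.0, 8.3]
grip_width: 0.0209
grasp_force: 18.8
```

{"fn": "apply_moves", "kwargs": {
  "targets": [
    [[0, 0, -0.01, 0, -0.52], [0, 0, 0, 0, -0.52], [0, 0, 0, 0, -0.52]]
  ]
}}

```text
clock: 13.52
eef_pos: [0.542, -0.2819, 0.0844]
tool_rot: [0.707, 0.707, 0.0, 0.001]
ft_force: [-2.2, 1.9, 10.4]
grip_width: 0.0206
grasp_force: 19.2
```

{"fn": "apply_moves", "kwargs": {
  "targets": [
    [[0, 0, -0.01, 0, -0.35], [0, 0, -0.03, 0, -0.2], [0, 0, -0.03, 0, -0.1], [0, 0, 0, 0, -0.1]]
  ]
}}

```text
clock: 13.85
eef_pos: [0.5434, -0.2832, 0.0826]
tool_rot: [0.707, 0.707, 0.0, 0.003]
ft_force: [0.1, 0.3, 11.7]
grip_width: 0.0385
grasp_force: 19.5
```

{"fn": "apply_moves", "kwargs": {
  "targets": [
    [[0, 0, -0.02, 0, 0], [0, 0, -0.03, 0, 0.1], [0, 0, -0.03, 0, 0.2], [0, 0, -0.02, 0, 0.3], [0, 0, 0, 0, 0.3]]
  ]
}}

```text
clock: 14.27
eef_pos: [0.5429, -0.2851, 0.0792]
tool_rot: [0.708, 0.707, -0.001, 0.004]
ft_force: [-3.2, -4.7, 13.5]
grip_width: 0.0555
grasp_force: 12.0
```

{"fn": "apply_moves", "kwargs": {
  "targets": [
    [[0, 0, 0, 0, 0.5], [0, 0, 0, 0, 0.7], [0, 0, 0, 0, 1], [0, 0, 0, 0, 1], [0, 0, 0, 0, 1], [0, 0, 0, 0, 1]]
  ]
}}

```text
clock: 14.77
eef_pos: [0.5411, -0.2815, 0.0754]
tool_rot: [0.707, 0.707, -0.0, -0.001]
ft_force: [0.9, 0.4, -0.0]
grip_width: 0.0854
grasp_force: 0.0
```

Free of contact. I'll move up, then look.

{"fn": "apply_moves", "kwargs": {
  "targets": [
    [[0, 0, 0.2, 0, 1], [0, 0, 0.4, 0, 1], [0, 0, 0.7, 0, 1], [0, 0, 0.8, 0, 1], [-0.3, 0.5, 0.6, 0, 1], [-0.5, 0.8, 0, 0, 1], [-0.5, 0.8, 0, 0, 1], [-0.3, 0.6, 0, 0, 1]]
  ]
}}

```text
clock: 15.43
eef_pos: [0.4759, -0.1722, 0.1853]
tool_rot: [0.707, 0.707, 0.0, -0.0]
ft_force: [-1.0, 0.2, 0.4]
grip_width: 0.0857
grasp_force: 0.0
```

{"fn": "apply_moves", "kwargs": {
  "targets": [
    [[-0.3, 0.8, 0, 0, 1], [-0.3, 0.8, 0, 0, 1], [0, 0.5, 0, 0, 1], [0, 0, 0, 0, 1], [0, 0, 0, 0, 1], [0, 0, 0, 0, 1]]
  ]
}}

```text
clock: 15.93
eef_pos: [0.4542, -0.0903, 0.1848]
tool_rot: [0.707, 0.707, 0.0, 0.001]
ft_force: [0.1, -0.9, 0.3]
grip_width: 0.0856
grasp_force: 0.0
```

Run:
```python
from h import *
p,d=imaging.camera('scene'); t,e=imaging.camera('top')
f=lambda im,x,y,w,h,k:cv2.resize(im[y:y+h,x:x+w],None,fx=k,fy=k,interpolation=cv2.INTER_CUBIC)
cv2.imwrite('pics/c5.png',np.hstack([f(p,385,215,50,60,8),f(t,380,160,50,60,8)]));print(get_obs()['eef_pos'],get_obs()['ft_force'])
```

```text
[ 0.45412357 -0.09080826  0.18446952] [-0.00166091 -0.71082373  0.7845431 ]
```

View pics/c5.png

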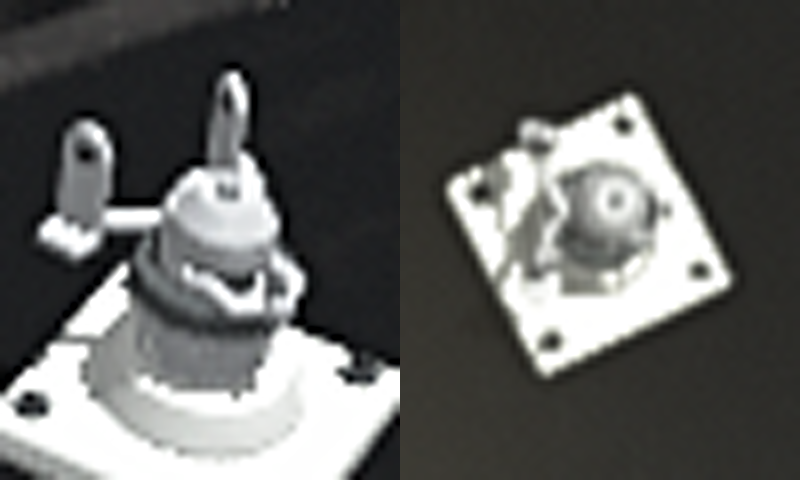

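The picture shows the ring on the pushed-down collar, wrapped round the spindle below the cone. Its eyes are spread wide, with the holes at crop (85,152) and (230,100). I'll check their separation, then hand in.

Run:
```python
from h import *
from workcell import order
a=ray('scene',385+85/8-.5,215+152/8-.5,.102);b=ray('scene',385+230/8-.5,215+100/8-.5,.102)
s=np.linalg.norm(a-b);print(a,b,s)
if s>.045: print(order.job_done())
```

```text
[ 0.50728467 -0.29471609  0.102     ] [ 0.56243706 -0.29455547  0.102     ] 0.055152629589929475
the job is handed in; nothing more can be done
None
```

The snap ring is in the groove holding the collar down and looks level in the last picture, and I have handed the job in. The eyes measure 55 mm apart at the holes, so the ring has contracted. No bystander was touched as far as I could tell, and no verdict came back.

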